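# Pack a jaw model and lock the transit case with a mallet

## Task

Pack the small lower-jaw model for transport: set it down in the open compartment of the metal case, standing on its base, and slide the case's cover fully shut over it. Then take the mallet from its stand and, with a quick, square tap of its face along the slanted lock pin, strike the sprung pin down until it snaps home. Finally stand the mallet back on its stand as it was, with the handle in the fork, and leave the other things on the desk where they are.

Things in the scene. Friction and masses are not known exactly. Their poses are not given: they have to be found in the camera images.
- lower_model: The model to pack: the smallest of three dental jaw models in a row in front of the case, white, 42 (its x) x 64 (its y) x 31 (z) mm, weighing under 120 g. Origin: centre of its underside, z up. Grasp it across its 42 mm (fingers closing along its x).
- arch_model: Bystander: pink jaw model 55 x 71 x 36 mm in the same row. Origin: centre of its underside.
- half_model: Bystander: tan jaw model 55 x 60 x 42 mm in the same row. Origin: centre of its underside.
- articulator: Bystander: black articulator plate 60 x 92 x 26 mm lying to the right of the case. Origin: centre of its underside.
- case: Fixed aluminium transit case. Origin: on the desk under the compartment's centre; x away from the robot, y left, along the cover's slide, z up. 116 mm wide in x; walls 46 mm high, cover rails on both long sides up to 59 mm. Deck for the open cover from y 55 to 228 mm, lock block with the pin from y -63 to -118 mm: a slanted steel boss up to 87 mm high, the pin in it up to 104 mm.
- compartment (a point): Centre of the compartment's floor, 6 mm above the desk, axes as the case's. The compartment is 110 mm long in y (-55 to 55), 96 mm wide in x (92 mm clear between the rails' lips above it) and 40 mm deep.
- cover (a joint): Opening of the flat steel cover in m: 0 = fully shut over the compartment, 0.165 = fully open (moved along the case's +y). It starts open by 0.135 or more, clear of the compartment. Slides with 1.5 N of friction and stays where it is left.
- cover_grip (a point): Grip point on the cover's black upright rib handle: on its centre line, 7 mm below its top and 24 mm above the cover's upper face (76 mm above the desk). The rib is 12 mm thick along the slide (case y), 44 mm long across it.
- lock_pin (a joint): How far the lock pin is down in m: 0 = up, 0.016 = home. Over-centre spring: it resists with 9 N at first, less further down, and past 0.008 it snaps home by itself and stays there. It slides along its own slanted axis.
- pin_top (a point): Centre of the lock pin head's flat round top, 24 mm in diameter. The point's z axis points out of the pin, along its axis, slanted 30 degrees from vertical towards the robot (case -x); its y axis is the case's y. Strike along its -z. The pin stands 26 mm out of its boss when up, 10 mm when home.
- mallet: Small mallet, about 0.2 kg, starting upright on its stand: round head 35 mm in diameter, 68 mm long along its z, with a square wooden handle 16 x 16 mm that runs from the middle of the head along the mallet's -y, its end 112 mm from the head's axis, its centre line 34 mm above the lower face. Origin: centre of the head's lower face, z up through the head.
- mallet_face (a point): Centre of the mallet's lower striking face (the body's origin, same axes): strike with this one.
- mallet_grip (a point): Point on the handle's centre line to grip (fingers closing along the mallet's x): 47 mm from the head's axis, 34 mm above the lower face; axes as the mallet's.
- stand: Fixed stand of the mallet, dark steel: a plate 64 x 150 x 6 mm with, 94 mm towards its -y, a fork of two prongs 32 mm apart inside and 52 mm high that holds the handle's end sideways (fork floor 28 mm high, 4 mm below the handle). Origin on the desk under the mallet head's place; its axes agree with those of the mallet standing on it.
- stand_seat (a point): Where the centre of the mallet's lower face stands on the stand's plate, 6 mm above the desk.
Mind the look-alikes: they are no part of the job. Leave any yellow look-alike of the lower_model alone.

How it is judged:
By the outcome, as a careful person would: the job done as asked, in the order asked, and still so for the second after the job is handed in, with the robot touching nothing.
It also fails if it takes over 64 s, if anything falls off the work surface, if the arm or the gripper's body presses on something with over 40 N, if the wrist force passes 120 N, or if a joint passes its speed limit or range.

## Robot

A 6-joint arm with a two-finger parallel gripper is mounted at the origin on a cart in front of the work surface, level with it; the furniture and walls round the work are solid. World frame = base frame: x ahead of the robot, y to its left, z up, the work surface at z = 0. Lengths are in m, angles in rad, forces in N, time in s.
With the tool pointing down it reaches from about 0.35 to 0.975 m from the base axis. Payload 4.9 kg.
Tool frame: the origin (TCP) lies at the very end of the fingers, on their centre line; the grasp point (between the pads) lies ctrl.grip_point_offset behind it (ctrl.grip_point_offset is the distance from the TCP to the grasp point, in m); z points along the fingers, y is the line along which they close (so a half turn about z gives the same grasp; the last joint's range is limited). The gripper opens to 85 mm and grips with 20 to 120 N. Pads are 22 mm wide; open, the fingers measure 114 mm over their backs; the gripper's body (76 mm by 85 mm) begins 54 mm behind the grasp point. The pads swing forward as they close: fully open they stand 13 mm farther back than shut.
Start: joints at [-1.267, 0.053, 1.613, -0, 1.476, -0.119], TCP at [0.256, -0.57, 0.231] pointing down, gripper open.
Joint ranges: [-3.01, 3.01], [-1.01, 2.22], [0.06, 2.58], [-1.02, 4.17], [0.09, 2.62], [-3.14, 3.14]. Speed limits (rad/s): [2.57, 2.57, 3.14, 3.14, 3.14, 3.14].

## Interface

Orientations are given as a rotation vector (axis times angle).
In Python, from station import ctrl gives the robot as it stands. The module is installed in compiled form; this text tells all that it offers.
- The arm moves only by the tool drive_tool, never from a script. Its argument "steps" is a list of rows, each an object with "translation": the shift along the tool's x, y, z normalised to -1 to 1, where 1 is 4 cm, a list of three; "angular": the turn, a rotation vector about the tool's x, y, z normalised to -1 to 1, where 1 is 8 degrees, a list of three; "gripper": the opening, from 0 (shut) to 1 (fully open). In form: [{"translation": [dx, dy, dz], "angular": [wx, wy, wz], "gripper": gripper}, ...]. A call has 1 to 8 rows; each row shifts and turns the commanded pose from where the row before left it, along the tool's axes as they then stand; what a row does not reach is not made up. A row lasts 1/8 s, in which the tool goes at most 62.5 mm and 10.7 degrees, less where a joint would pass 70% of its speed; a pose out of reach is approached as far as the arm can. A call with a number of a shift or a turn outside -1 to 1 is refused whole. A call with a gripper value outside its range is refused whole. The fingers move at their own pace and stop on an object; "force" is the grip in N (left out, the last holds). Time passes only in rows, so rows that do not move let the fingers close. It gives the time, the measured TCP pose, the force, the opening and the grip force at its end, in the units of the state.
- ctrl.get_obs(): the state, without advancing time (a new reading comes with each control period).
- ctrl.get_image(name): name is "scene" or "top"; returns a dict with "color" (420x560x3 uint8, red, green, blue), "depth" (420x560 float32, m along the optical axis (not along the pixel's ray), 0 where there is no reading), "fx", "fy", "cx", "cy" (pixels), "R" (3x3) and "t" (3): a world point X has camera coordinates R X + t. Camera axes: x right, y down, z forward; pixel columns grow to the right and rows downward; lengths in m; the calibration is good to about 2 mm. A picture is of the moment at which its call begins.
- ctrl.finish_job(): hands the job in; it is judged then, once.
The state is a dict: "t": time; "q": joint angles; "dq": joint speeds; "effort": joint torques, N m; "tool_pos": TCP position; "tool_rot": TCP orientation; "contact_force": force on the tool from outside, world axes, zero at the start; "wrist_torque": the same for the moment, N m; "opening": finger opening in m; "grip_force": force on a finger pad.
Only numpy, scipy, OpenCV 4.12 (cv2) and the standard library are available. Lean on these libraries where they do the work, as an engineer would, in place of code of your own. Each camera call takes 0.05 s, during which the arm holds its last target. There are 200 camera calls.

## Working session

There is one attempt and no reset: what is moved stays moved. The work goes in short steps, Python scripts to look and compute and a tool call to move; the robot and the scene stay as the last step left them, time stands still between calls to the robot, and variables do not carry over. Pictures are saved under pics/ and viewed, at most 10 in all, crops included, and the job is handed in when it is done.

Besides the shell and the picture viewer there is one more tool, called after ">>>" as a command line: name --argument value ..., lists and objects as JSON in quotes. drive_tool: Moves the arm, as the interface text tells. Its arguments: {"type":"object","properties":{"steps":{"type":"array"},"force":{"type":"number"}},"required":["steps"]}

```bash
mkdir -p pics; python3 - <<'E'
from station import ctrl
import cv2,numpy as np
print(ctrl.grip_point_offset); o=ctrl.get_obs(); print(o)
for n in("scene","top"):
    im=ctrl.get_image(n); np.savez(f"{n}0.npz",**im)
    cv2.imwrite(f"pics/{n}0.png",im["color"][...,::-1])
    print(n,im["fx"],im["cx"],im["cy"],-np.array(im["R"]).T@im["t"],np.round(im["R"],3).tolist())
E
```

```text
0.0187
{'t': 0.0, 'q': array([-1.26699683e+00,  5.33511364e-02,  1.61427491e+00,  1.05489742e-05,
        1.47600516e+00, -1.19035692e-01]), 'dq': array([ 7.09738283e-06,  4.82465054e-04, -7.92379183e-05, -3.76597096e-04,
       -2.83498646e-04, -2.63141769e-04]), 'effort': array([ 1.23865277e-03, -3.93678403e+01, -3.70176852e+01, -4.15411603e-05,
        7.00151242e-03,  3.76019941e-06]), 'tool_pos': array([ 0.25626443, -0.56937166,  0.23007797]), 'tool_rot': array([-3.06965797e+00, -6.58823384e-01,  2.78796943e-04]), 'contact_force': array([-0.01806547,  0.4397504 , -0.4195692 ]), 'wrist_torque': array([-0.08940537,  0.01391663, -0.02773155]), 'grip_force': 0.0, 'opening': 0.08565794484414913}
scene 534.8046849664978 280.30297619350785 214.58702926415523 [-0.41832031  0.79140434  0.78768064] [[-0.68, -0.733, 0.001], [-0.346, 0.32, -0.882], [0.646, -0.6, -0.472]]
top 503.5064226514431 278.5165001342484 202.55493820627706 [ 0.33809181 -0.08302818  1.39551607] [[-0.009, -1.0, -0.012], [-0.994, 0.01, -0.113], [0.113, 0.011, -0.993]]
```

View pics/scene0.png

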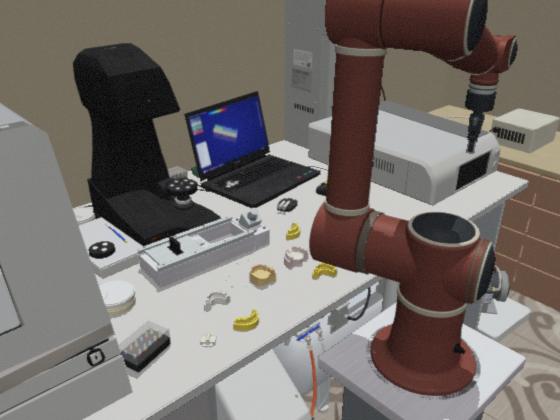

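View pics/top0.png

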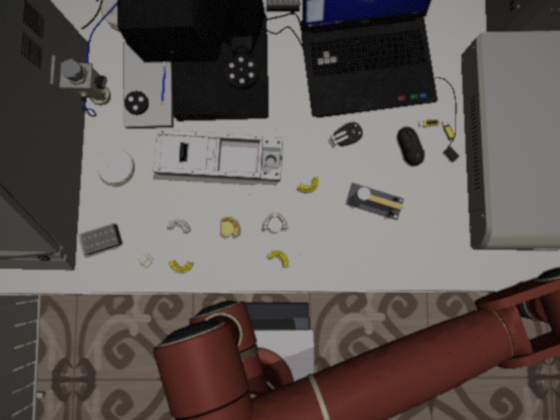

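The scene view shows the case mid-left, handle at (176,243). In the top view the case spans (155-283, 130-182), with the rib at (184,152), compartment at (240,155) and pin at (270,158). The white lower model is at (179,226), and the mallet is at (362,193) with its handle to the right. The yellow look-alikes are at (181,266), (278,258) and (308,185).

```bash
cat > h.py <<'E'
import numpy as np,cv2
from scipy.spatial.transform import Rotation as Ro
def grab(n,f):
    from station import ctrl
    im=ctrl.get_image(n); np.savez(f,**im); return im
def cloud(im):
    d=im["depth"]; v,u=np.mgrid[:d.shape[0],:d.shape[1]]
    P=np.stack([(u-im["cx"])/im["fx"]*d,(v-im["cy"])/im["fy"]*d,d],-1)
    return (P-im["t"])@im["R"]     # R^T (P-t)
def ray(im,u,v,z):
    c=-im["R"].T@im["t"]; r=im["R"].T@np.array([(u-im["cx"])/im["fx"],(v-im["cy"])/im["fy"],1]); return c+r*(z-c[2])/r[2]
def rect(P):  # centre, size, angle of xy points
    return cv2.minAreaRect(P[:,:2].astype(np.float32)*1000)
E
python3 - <<'E'
from h import *
im=dict(np.load("top0.npz")); C=cloud(im); c=im["color"]
cv2.imwrite("pics/crop1.png",cv2.resize(c[115:285,145:410,::-1],None,fx=3,fy=3,interpolation=cv2.INTER_CUBIC))
def box(u0,u1,v0,v1,zl,zh):
    Q=C[v0:v1,u0:u1].reshape(-1,3); Q=Q[(Q[:,2]>zl)&(Q[:,2]<zh)]; return Q
print("desk",np.median(C[270:285,200:260,2]))
for n,b in dict(model=(160,196,212,242,.012,.05),tan=(213,246,210,242,.012,.06),arch=(258,292,206,240,.012,.06),case=(148,290,122,190,.035,.062),rib=(172,196,138,166,.065,.1),pin=(255,290,138,180,.09,.12),stand=(340,412,175,225,.003,.012),head=(340,412,175,225,.06,.09),handle=(340,412,175,225,.045,.058),mh=(340,412,175,225,.03,.09)).items():
    Q=box(*b); print(n,len(Q),rect(Q) if len(Q)>3 else "",Q.mean(0).round(4) if len(Q) else "",Q[:,2].max() if len(Q) else "")
E
```

```text
desk 0.001083540314562295
model 162 ((438.2778015136719, 208.34548950195312), (64.93525695800781, 30.03654670715332), 77.27928161621094) [0.4376 0.2077 0.0224] 0.03563994611753746
tan 313 ((432.88519287109375, 65.90951538085938), (52.41440200805664, 49.49022674560547), 1.4439154863357544) [0.4312 0.0662 0.0305] 0.047313316787409035
arch 352 ((443.0757751464844, -57.41166305541992), (65.75473022460938, 52.750282287597656), 89.46149444580078) [ 0.4416 -0.0572  0.0256] 0.04174121642856607
case 3578 ((639.8934326171875, 108.92863464355469), (377.5063781738281, 145.02662658691406), 85.91155242919922) [0.6276 0.1269 0.0519] 0.06199498498697083
rib 96 ((631.601806640625, 188.83641052246094), (12.165677070617676, 44.44078063964844), 85.1960678100586) [0.6305 0.188  0.081 ] 0.09093966084321282
pin 68 ((602.5201416015625, -46.279624938964844), (40.03475570678711, 21.848024368286133), 4.489302635192871) [ 0.5934 -0.0467  0.0992] 0.10726935119276172
stand 1225 ((502.9620361328125, -337.01708984375), (199.34361267089844, 137.43133544921875), 89.42306518554688) [ 0.4987 -0.3323  0.0061] 0.011992981126037956
head 142 ((511.80084228515625, -292.2370300292969), (32.62998962402344, 33.92816925048828), 68.50286865234375) [ 0.5111 -0.292   0.0745] 0.08150284514888584
handle 221 ((486.79522705078125, -337.17340087890625), (125.96501159667969, 46.98381805419922), 84.78484344482422) [ 0.4902 -0.3553  0.0495] 0.057537545855990135
mh 435 ((499.8360595703125, -338.90472412109375), (128.05908203125, 47.607872009277344), 67.49854278564453) [ 0.4969 -0.3336  0.0561] 0.08150284514888584
```

View pics/crop1.png

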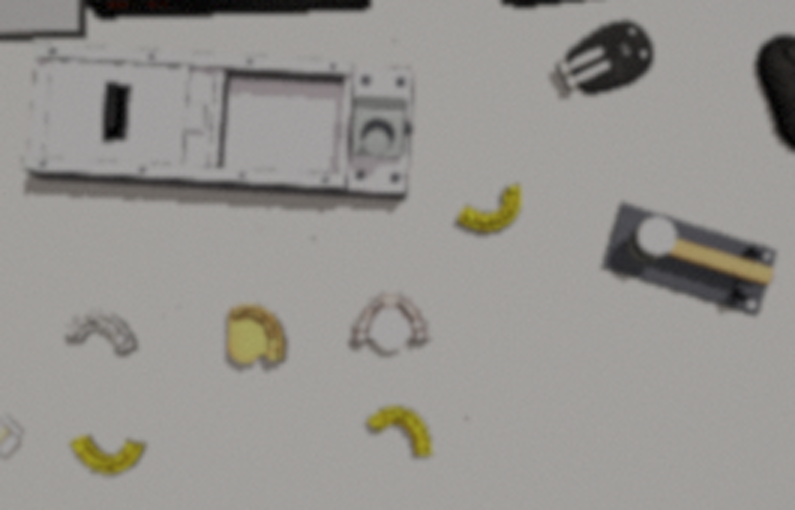

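The crop shows the white U-shaped model around (100,332), the cover rib at (116,112), the pin at (378,135), the mallet head at (657,235) and its handle running to (770,272). Next I'll measure these more carefully.

```bash
python3 - <<'E'
from h import *
top=dict(np.load("top0.npz")); sc=dict(np.load("scene0.npz"))
def axis(P):
    m=P[:,:2].mean(0); u,s,v=np.linalg.svd(P[:,:2]-m,full_matrices=False); return m.round(4),np.degrees(np.arctan2(v[0,1],v[0,0])).round(2),(s/np.sqrt(len(P))).round(4)
for nm,im in (("top",top),("scene",sc)):
    C=cloud(im).reshape(-1,3); col=im["color"].reshape(-1,3).astype(int); hsv=cv2.cvtColor(im["color"],cv2.COLOR_RGB2HSV).reshape(-1,3)
    reg=lambda x0,x1,y0,y1,z0,z1:(C[:,0]>x0)&(C[:,0]<x1)&(C[:,1]>y0)&(C[:,1]<y1)&(C[:,2]>z0)&(C[:,2]<z1)
    d=reg(.36,.40,-.05,.1,-.03,.02); print(nm,"desk",np.median(C[d,2]),C[d,2].std())
    # mallet handle: wood colour
    h=reg(.4,.6,-.45,-.22,.035,.075)&(hsv[:,1]>70)&(hsv[:,0]<30); print("handle",h.sum(),axis(C[h]) if h.sum()>5 else'',C[h,2].mean())
    hd=reg(.4,.6,-.36,-.22,.068,.085); print("headtop",hd.sum(),rect(C[hd]) if hd.sum()>5 else '',np.median(C[hd,2]))
    m=reg(.39,.49,.155,.26,.01,.045)&(hsv[:,1]<70); print("model",m.sum(),rect(C[m]),np.percentile(C[m,2],97))
    for a in (-9,-11,-13,-15):
        t=np.radians(a); X=C[m,0]*np.cos(t)+C[m,1]*np.sin(t); Y=-C[m,0]*np.sin(t)+C[m,1]*np.cos(t); q=lambda w:np.percentile(w,[1,99]).round(4)
        print(a,q(X),q(Y),np.ptp(q(X)),np.ptp(q(Y)))
    r=reg(.59,.68,.15,.23,.068,.1); print("rib",r.sum(),axis(C[r]),rect(C[r]))
    p=reg(.56,.64,-.08,-.01,.09,.115); print("pin",p.sum(),C[p].mean(0),rect(C[p]))
    # case outline: per y-slice min/max x of z>0.04
    k=reg(.54,.70,-.09,.28,.040,.066); E=[]
    for y in np.arange(-.06,.24,.02):
        s=C[k&(abs(C[:,1]-y)<.01),0]
        if len(s)>10: E.append((y,s.min(),s.max()))
    E=np.array(E); print(E.round(4).tolist())
    s=C[k]; print("y range",np.percentile(s[:,1],[.3,99.7]))
# height map of model from top at native pixels
im=top; C=cloud(im); print((C[214:242,164:196,2]*1000).round().astype(int))
E
```

```text
top desk 0.0011273403450175411 0.002926058759153823
handle 215 (array([ 0.4903, -0.355 ]), np.float64(71.75), array([0.0255, 0.0049])) 0.047806401294770845
headtop 137 ((511.8735046386719, -292.7380065917969), (32.05056381225586, 33.80509948730469), 1.2743291854858398) 0.07476749686910175
model 167 ((442.9113464355469, 220.6355743408203), (90.21731567382812, 43.1434326171875), 47.899208068847656) 0.03298964106201875
-9 [0.3847 0.4225] [0.2437 0.3059] 0.0378 0.062200000000000005
-11 [0.3757 0.4122] [0.2572 0.3195] 0.03650000000000003 0.06230000000000002
-13 [0.3655 0.4013] [0.2703 0.3334] 0.0358 0.06309999999999999
-15 [0.3542 0.39  ] [0.2831 0.3469] 0.0358 0.06379999999999997
rib 94 (array([0.6307, 0.1881]), np.float64(175.89), array([0.0132, 0.0037])) ((631.601806640625, 188.83641052246094), (12.165677070617676, 44.44078063964844), 85.1960678100586)
pin 68 [ 0.59337055 -0.04672601  0.09918079] ((602.5201416015625, -46.279624938964844), (40.03475570678711, 21.848024368286133), 4.489302635192871)
[[-0.06, 0.5565, 0.6731], [-0.04, 0.5582, 0.6742], [-0.02, 0.559, 0.6757], [0.0, 0.5601, 
[... 5635 characters left out ...]
   2    0    2    4    0    4   -2    3
    -1   -4   -1    4]
 [  -1   -1    1   -3    1    5   -1    3    2   -2    3    0   -4   -1
    -1    5   -4   -1    0    5    4    1    2   -1    2    4    1    5
     9   -1    4    3]
 [   1    0    0    7    1   -3    7   -4    6   -2   -2   -4    1    3
     1    0    1    5    1   -3    3    4    1    3    3    4    3    2
     3    6    0    4]
 [  -1    0    0    3   -3    4    0    6    3   -2   -3    3    4    0
     2    4    5    1    2   -2    6    2    5    6    1    2    1    0
    -2    5    3    2]]<stdin>:10: RuntimeWarning: Mean of empty slice.
  ret = ret.dtype.type(ret / rcount)
  return _methods._mean(a, axis=axis, dtype=dtype,
```

```bash
cat > plan.py <<'E'
import json
from h import *
A=np.radians(-4.1); O=np.array([.6219,.0426,0]); CX=np.array([np.cos(A),np.sin(A),0]); CY=np.array([-np.sin(A),np.cos(A),0])
case=lambda x,y,z:O+x*CX+y*CY+np.array([0,0,z])
def down(deg):   # tool down, closing (y) along world heading deg
    t=np.radians(deg); y=np.array([np.cos(t),np.sin(t),0]); z=np.array([0,0,-1.]); return np.c_[np.cross(y,z),y,z]
def state():
    from station import ctrl
    o=ctrl.get_obs(); return o["tool_pos"],Ro.from_rotvec(o["tool_rot"]).as_matrix()
def plan(wps,p=None,R=None,n=0,vmax=.95):
    """waypoints (pos,R[,min rows]); prints rows [dx dy dz | wx wy wz]"""
    if p is None: p,R=state()
    p=np.array(p); R=np.array(R); rows=[]
    for w in wps:
        P,Q=np.array(w[0]),w[1]; k=w[2] if len(w)>2 else 1
        ang=np.degrees(np.linalg.norm(Ro.from_matrix(R.T@Q).as_rotvec()))
        N=max(k,int(np.ceil(np.linalg.norm(P-p)/(.04*vmax))),int(np.ceil(ang/(8*vmax))))
        for i in range(N):
            t=(R.T@(P-p)/(N-i)/.04).round(2)+0; r=Ro.from_matrix(R.T@Q).as_rotvec()/(N-i)
            r=(np.degrees(r)/8).round(2)+0
            p=p+R@(t*.04); R=R@Ro.from_rotvec(np.radians(r*8)).as_matrix(); rows.append((t.tolist(),r.tolist()))
    for i,(t,r) in enumerate(rows): print(i%8,t,r)
    print("end",p.round(4))
E
python3 - <<'E'
from plan import *
G=down(-11)
plan([([.45,-.2,.2],down(-35)),([.4395,.2075,.12],G),([.4395,.2075,.005],G)])
E
```

```text
0 [0.68, -0.54, 0.06] [0.0, 0.0, -0.32]
1 [0.71, -0.5, 0.06] [0.0, 0.0, -0.32]
2 [0.73, -0.47, 0.06] [0.0, 0.0, -0.32]
3 [0.75, -0.44, 0.07] [0.0, 0.0, -0.32]
4 [0.77, -0.41, 0.06] [0.0, 0.0, -0.32]
5 [0.79, -0.37, 0.07] [0.0, 0.0, -0.32]
6 [0.8, -0.34, 0.06] [0.0, 0.0, -0.32]
7 [0.81, -0.3, 0.07] [0.0, 0.0, -0.32]
0 [0.83, -0.26, 0.06] [0.0, 0.0, -0.32]
1 [0.84, -0.23, 0.07] [0.0, 0.0, -0.32]
2 [0.85, -0.19, 0.06] [-0.01, 0.0, -0.32]
3 [0.85, -0.14, 0.07] [0.0, -0.01, -0.33]
4 [0.75, -0.55, 0.18] [0.0, 0.0, -0.27]
5 [0.77, -0.52, 0.18] [0.0, 0.0, -0.27]
6 [0.78, -0.49, 0.18] [0.0, 0.0, -0.27]
7 [0.8, -0.46, 0.18] [0.0, 0.0, -0.27]
0 [0.82, -0.43, 0.18] [0.0, 0.0, -0.27]
1 [0.84, -0.4, 0.18] [0.0, 0.0, -0.27]
2 [0.85, -0.37, 0.18] [0.0, 0.0, -0.28]
3 [0.86, -0.34, 0.18] [0.0, 0.0, -0.27]
4 [0.88, -0.31, 0.19] [0.0, 0.0, -0.28]
5 [0.89, -0.27, 0.18] [0.0, 0.0, -0.27]
6 [0.89, -0.24, 0.19] [0.0, 0.0, -0.28]
7 [0.0, 0.0, 0.72] [0.0, 0.0, 0.0]
0 [0.0, 0.0, 0.72] [0.0, 0.0, 0.0]
1 [0.0, 0.0, 0.72] [0.0, 0.0, 0.0]
2 [0.0, 0.0, 0.71] [0.0, 0.0, 0.0]
end [0.4394 0.2075 0.005 ]
```

>>> drive_tool --steps '[{"translation": [0.68, -0.54, 0.06], "angular": [0, 0, -0.32], "gripper": 1}, {"translation": [0.71, -0.5, 0.06], "angular": [0, 0, -0.32], "gripper": 1}, {"translation": [0.73, -0.47, 0.06], "angular": [0, 0, -0.32], "gripper": 1}, {"translation": [0.75, -0.44, 0.07], "angular": [0, 0, -0.32], "gripper": 1}, {"translation": [0.77, -0.41, 0.06], "angular": [0, 0, -0.32], "gripper": 1}, {"translation": [0.79, -0.37, 0.07], "angular": [0, 0, -0.32], "gripper": 1}, {"translation": [0.8, -0.34, 0.06], "angular": [0, 0, -0.32], "gripper": 1}, {"translation": [0.81, -0.3, 0.07], "angular": [0, 0, -0.32], "gripper": 1}]'

```text
t: 1.1
tool_pos: [0.3857, -0.3223, 0.2103]
tool_rot: [-2.904, -1.196, 0.0]
contact_force: [-0.0, -0.6, 0.5]
opening: 0.0851
grip_force: 0.0
```

>>> drive_tool --steps '[{"translation": [0.83, -0.26, 0.06], "angular": [0, 0, -0.32], "gripper": 1}, {"translation": [0.84, -0.23, 0.07], "angular": [0, 0, -0.32], "gripper": 1}, {"translation": [0.85, -0.19, 0.06], "angular": [0, 0, -0.32], "gripper": 1}, {"translation": [0.85, -0.14, 0.07], "angular": [0, 0, -0.33], "gripper": 1}, {"translation": [0.75, -0.55, 0.18], "angular": [0, 0, -0.27], "gripper": 1}, {"translation": [0.77, -0.52, 0.18], "angular": [0, 0, -0.27], "gripper": 1}, {"translation": [0.78, -0.49, 0.18], "angular": [0, 0, -0.27], "gripper": 1}, {"translation": [0.8, -0.46, 0.18], "angular": [0, 0, -0.27], "gripper": 1}]'

```text
t: 2.1
tool_pos: [0.4463, -0.0514, 0.171]
tool_rot: [-2.668, -1.658, 0.001]
contact_force: [1.2, -0.3, -0.3]
opening: 0.0856
grip_force: 0.0
```

>>> drive_tool --steps '[{"translation": [0.82, -0.43, 0.18], "angular": [0, 0, -0.27], "gripper": 1}, {"translation": [0.84, -0.4, 0.18], "angular": [0, 0, -0.27], "gripper": 1}, {"translation": [0.85, -0.37, 0.18], "angular": [0, 0, -0.28], "gripper": 1}, {"translation": [0.86, -0.34, 0.18], "angular": [0, 0, -0.27], "gripper": 1}, {"translation": [0.88, -0.31, 0.19], "angular": [0, 0, -0.28], "gripper": 1}, {"translation": [0.89, -0.27, 0.18], "angular": [0, 0, -0.27], "gripper": 1}, {"translation": [0.89, -0.24, 0.19], "angular": [0, 0, -0.28], "gripper": 1}, {"translation": [0, 0, 0], "angular": [0, 0, 0], "gripper": 1}]'

```text
t: 3.1
tool_pos: [0.4385, 0.2084, 0.1193]
tool_rot: [-2.419, -2.002, 0.003]
contact_force: [-0.0, -0.1, 0.2]
opening: 0.0859
grip_force: 0.0
```

```bash
python3 - <<'E'
from plan import *
p,R=state(); print(p,R.round(3).tolist())
G=down(-11)
plan([([.4395,.2075,.005],G,4)])
E
```

```text
[0.43845466 0.20839306 0.11931333] [[0.187, 0.982, -0.002], [0.982, -0.187, -0.001], [-0.001, -0.002, -1.0]]
0 [0.0, 0.01, 0.71] [0.0, 0.0, 0.01]
1 [0.0, 0.01, 0.72] [-0.01, 0.0, 0.01]
2 [-0.01, 0.01, 0.71] [0.0, 0.0, 0.0]
3 [0.0, 0.0, 0.72] [-0.01, 0.01, 0.01]
end [0.4394 0.2077 0.0049]
```

>>> drive_tool --steps '[{"translation": [0, 0.01, 0.71], "angular": [0, 0, 0], "gripper": 1}, {"translation": [0, 0.01, 0.72], "angular": [0, 0, 0], "gripper": 1}, {"translation": [0, 0, 0.71], "angular": [0, 0, 0], "gripper": 1}, {"translation": [0, 0, 0.7], "angular": [0, 0, 0], "gripper": 1}, {"translation": [0, 0, 0], "angular": [0, 0, 0], "gripper": 0.3}, {"translation": [0, 0, 0], "angular": [0, 0, 0], "gripper": 0.1}, {"translation": [0, 0, 0], "angular": [0, 0, 0], "gripper": 0}, {"translation": [0, 0, 0], "angular": [0, 0, 0], "gripper": 0}]' --force 40

```text
t: 4.1
tool_pos: [0.4419, 0.2072, 0.0089]
tool_rot: [2.423, 1.998, 0.004]
contact_force: [-0.7, -0.8, 5.4]
opening: 0.0297
grip_force: 39.9
```

>>> drive_tool --steps '[{"translation": [0, 0, 0], "angular": [0, 0, 0], "gripper": 0}, {"translation": [0, 0, 0], "angular": [0, 0, 0], "gripper": 0}, {"translation": [0, 0, -0.3], "angular": [0, 0, 0], "gripper": 0}, {"translation": [0, 0, -0.5], "angular": [0, 0, 0], "gripper": 0}, {"translation": [0, 0, -0.9], "angular": [0, 0, 0], "gripper": 0}, {"translation": [0, 0, -0.9], "angular": [0, 0, 0], "gripper": 0}]'

```text
t: 4.85
tool_pos: [0.4401, 0.2068, 0.1124]
tool_rot: [-2.424, -1.999, -0.0]
contact_force: [0.5, -0.4, 0.0]
opening: 0.0291
grip_force: 39.7
```

```bash
python3 - <<'E'
from plan import *
for n in("scene","top"):
    im=grab(n,n+"1.npz"); 
    s=im["color"][180:330,130:350] if n=="scene" else im["color"][120:270,145:345]
    cv2.imwrite(f"pics/{n}1.png",cv2.resize(s[...,::-1],None,fx=3,fy=3,interpolation=cv2.INTER_CUBIC))
E
```

```text
(no output)
```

View pics/scene1.png

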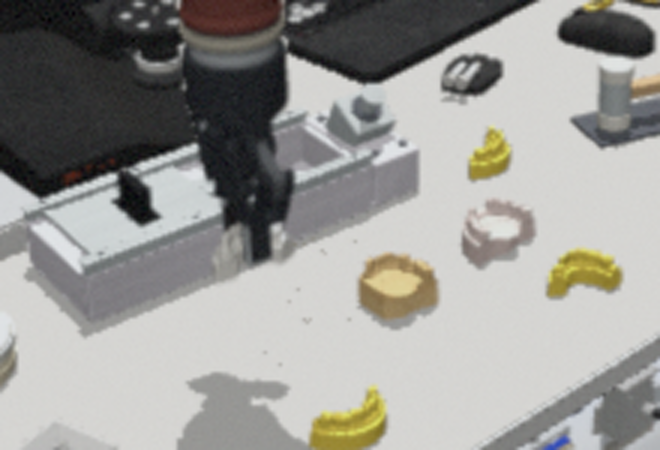

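The model is held upright in the fingers at crop (245,245), the row's other models are untouched, and the case is ahead with its compartment open.

```bash
python3 - <<'E'
from plan import *
print(np.degrees(A)); G=down(-4.1)
plan([(case(.001,0,.125),G),(case(.001,0,.024),G,4)])
E
```

```text
-4.1
0 [-0.46, 0.74, -0.03] [0.01, 0.0, -0.12]
1 [-0.47, 0.73, -0.03] [0.01, 0.0, -0.12]
2 [-0.48, 0.73, -0.03] [0.01, -0.01, -0.12]
3 [-0.49, 0.72, -0.03] [0.01, 0.0, -0.12]
4 [-0.51, 0.71, -0.03] [0.01, -0.01, -0.13]
5 [-0.52, 0.7, -0.02] [0.01, 0.0, -0.12]
6 [-0.53, 0.69, -0.03] [0.01, -0.01, -0.13]
7 [0.0, 0.0, 0.63] [0.0, 0.0, 0.0]
0 [0.0, 0.0, 0.63] [0.0, 0.0, 0.0]
1 [0.0, 0.0, 0.63] [0.0, 0.0, 0.0]
2 [0.0, 0.0, 0.64] [0.0, 0.0, 0.0]
end [0.623  0.0425 0.0239]
```

>>> drive_tool --steps '[{"translation": [-0.46, 0.74, -0.06], "angular": [0, 0, -0.12], "gripper": 0}, {"translation": [-0.47, 0.73, -0.06], "angular": [0, 0, -0.12], "gripper": 0}, {"translation": [-0.48, 0.73, -0.06], "angular": [0, 0, -0.12], "gripper": 0}, {"translation": [-0.49, 0.72, -0.02], "angular": [0, 0, -0.12], "gripper": 0}, {"translation": [-0.51, 0.71, 0], "angular": [0, 0, -0.13], "gripper": 0}, {"translation": [-0.52, 0.7, 0], "angular": [0, 0, -0.12], "gripper": 0}, {"translation": [-0.53, 0.69, 0], "angular": [0, 0, -0.13], "gripper": 0}, {"translation": [0, 0, 0], "angular": [0, 0, 0], "gripper": 0}]'

```text
t: 5.95
tool_pos: [0.6206, 0.04, 0.1183]
tool_rot: [-2.302, -2.138, 0.001]
contact_force: [-0.7, 0.6, -0.3]
opening: 0.0295
grip_force: 39.7
```

>>> drive_tool --steps '[{"translation": [0, 0, 0.63], "angular": [0, 0, 0], "gripper": 0}, {"translation": [0, 0, 0.63], "angular": [0, 0, 0], "gripper": 0}, {"translation": [0, 0, 0.63], "angular": [0, 0, 0], "gripper": 0}, {"translation": [0, 0, 0.5], "angular": [0, 0, 0], "gripper": 0}, {"translation": [0, 0, 0], "angular": [0, 0, 0], "gripper": 0}]'

```text
t: 6.58
tool_pos: [0.6177, 0.042, 0.0209]
tool_rot: [-2.296, -2.139, 0.005]
contact_force: [-0.7, -0.1, 0.0]
opening: 0.0296
grip_force: 39.7
```

>>> drive_tool --steps '[{"translation": [0, 0.1, 0.08], "angular": [0, 0, 0], "gripper": 0}, {"translation": [0, 0, 0.05], "angular": [0, 0, 0], "gripper": 0}, {"translation": [0, 0, 0], "angular": [0, 0, 0], "gripper": 0}]'

```text
t: 6.95
tool_pos: [0.6244, 0.0412, 0.0188]
tool_rot: [2.299, 2.14, 0.001]
contact_force: [-0.3, -0.0, -1.2]
opening: 0.0292
grip_force: 39.7
```

>>> drive_tool --steps '[{"translation": [0, 0, 0.04], "angular": [0, 0, 0], "gripper": 0}, {"translation": [0, 0, 0.02], "angular": [0, 0, 0], "gripper": 0}]'

```text
t: 7.2
tool_pos: [0.6239, 0.0412, 0.0157]
tool_rot: [2.299, 2.141, 0.0]
contact_force: [0.1, -0.7, -1.3]
opening: 0.0296
grip_force: 39.7
```

```bash
python3 - <<'E'
from plan import *
from station import ctrl
for _ in range(3):
    o=ctrl.get_obs();print(o["t"],o["tool_pos"],o["contact_force"]); ctrl.get_image("top")
E
```

```text
7.2 [0.62388116 0.04119347 0.01574195] [ 0.10447107 -0.69291127 -1.25685181]
7.25 [0.62375945 0.04119472 0.01557047] [ 0.19986683 -0.20567737 -0.8150995 ]
7.3 [0.62375818 0.04118938 0.01557292] [-0.46722857 -0.36771985 -0.52502939]
```

>>> drive_tool --steps '[{"translation": [0, 0, 0.04], "angular": [0, 0, 0], "gripper": 0}, {"translation": [0, 0, 0], "angular": [0, 0, 0], "gripper": 0}, {"translation": [0, 0, 0], "angular": [0, 0, 0], "gripper": 0}]'

```text
t: 7.72
tool_pos: [0.6241, 0.0412, 0.0149]
tool_rot: [2.299, 2.141, 0.0]
contact_force: [-3.0, 0.2, 5.3]
opening: 0.0293
grip_force: 40.6
```

>>> drive_tool --steps '[{"translation": [0, 0, 0.04], "angular": [0, 0, 0], "gripper": 0}, {"translation": [0, 0, 0], "angular": [0, 0, 0], "gripper": 0}, {"translation": [0, 0, 0], "angular": [0, 0, 0], "gripper": 0}]'

```text
t: 8.1
tool_pos: [0.6242, 0.0412, 0.0149]
tool_rot: [-2.299, -2.141, 0.001]
contact_force: [-8.5, -0.2, 14.0]
opening: 0.0297
grip_force: 42.0
```

>>> drive_tool --steps '[{"translation": [0, 0, -0.04], "angular": [0, 0, 0], "gripper": 0}, {"translation": [0, 0, 0], "angular": [0, 0, 0], "gripper": 0.4}, {"translation": [0, 0, 0], "angular": [0, 0, 0], "gripper": 0.48}, {"translation": [0, 0, 0], "angular": [0, 0, 0], "gripper": 0.48}, {"translation": [0, 0, -0.3], "angular": [0, 0, 0], "gripper": 0.48}, {"translation": [0, 0, -0.8], "angular": [0, 0, 0], "gripper": 0.48}, {"translation": [0, 0, -0.95], "angular": [0, 0, 0], "gripper": 0.48}, {"translation": [0, 0, -0.95], "angular": [0, 0, 0], "gripper": 0.2}]'

```text
t: 9.1
tool_pos: [0.6245, 0.0411, 0.1361]
tool_rot: [2.298, 2.139, 0.002]
contact_force: [1.3, -0.2, -0.7]
opening: 0.0239
grip_force: 0.0
```

```bash
python3 - <<'E'
from plan import *
im=grab("scene","scene2.npz"); top=grab("top","top2.npz")
a=cv2.resize(im["color"][190:290,135:285],None,fx=3,fy=3,interpolation=cv2.INTER_CUBIC)
b=cv2.resize(top["color"][120:190,145:295],None,fx=3,fy=3,interpolation=cv2.INTER_CUBIC)
cv2.imwrite("pics/p2.png",np.vstack([a,b])[...,::-1])
C=cloud(im).reshape(-1,3); L=(C-O)@np.c_[CX,CY,[0,0,1]]
k=(abs(L[:,0])<.043)&(abs(L[:,1])<.052)&(L[:,2]>.014)&(L[:,2]<.06); print(k.sum(),np.percentile(L[k],[2,50,98],axis=0).round(4).tolist())
p,R=state(); print(p)
# push cover: closed fingers on +y side of the rib
y0=.1462+.006+.011+.02
G=down(-4.1)
plan([(case(0,.1,.145),G),(case(0,y0,.12),G),(case(0,y0,.062),G)])
E
```

```text
70 [[-0.0064, -0.0244, 0.0219], [0.005, -0.0029, 0.0328], [0.0418, 0.0403, 0.043]]
[0.62816478 0.04100518 0.14131495]
0 [0.84, -0.05, -0.03] [0.03, 0.0, 0.0]
1 [0.84, -0.05, -0.03] [0.03, 0.0, 0.0]
2 [0.85, -0.06, -0.03] [0.03, 0.0, 0.0]
3 [0.69, 0.0, 0.21] [0.0, 0.0, 0.0]
4 [0.69, 0.0, 0.21] [0.0, 0.0, 0.0]
5 [0.7, 0.0, 0.2] [0.0, 0.0, 0.0]
6 [0.0, 0.0, 0.73] [0.0, 0.0, 0.0]
7 [0.0, 0.0, 0.72] [0.0, 0.0, 0.0]
end [0.6349 0.2254 0.0621]
```

View pics/p2.png

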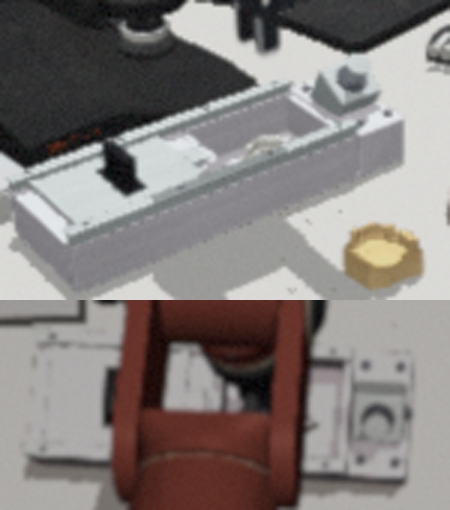

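The model stands in the compartment at (262,147) in the upper crop, and the cover and rib have not moved. Next I push the rib shut with closed fingers.

>>> drive_tool --steps '[{"translation": [0.84, -0.05, -0.03], "angular": [0, 0, 0], "gripper": 0}, {"translation": [0.84, -0.05, -0.03], "angular": [0, 0, 0], "gripper": 0}, {"translation": [0.85, -0.06, -0.03], "angular": [0, 0, 0], "gripper": 0}, {"translation": [0.69, 0, 0.21], "angular": [0, 0, 0], "gripper": 0}, {"translation": [0.69, 0, 0.21], "angular": [0, 0, 0], "gripper": 0}, {"translation": [0.7, 0, 0.2], "angular": [0, 0, 0], "gripper": 0}, {"translation": [0, 0, 0.3], "angular": [0, 0, 0], "gripper": 0}, {"translation": [0, 0, 0], "angular": [0, 0, 0], "gripper": 0}]'

```text
t: 10.2
tool_pos: [0.6296, 0.2249, 0.0988]
tool_rot: [-2.299, -2.14, 0.005]
contact_force: [-0.1, -0.6, -0.3]
opening: 0.0001
grip_force: 0.0
```

```bash
python3 - <<'E'
from plan import *
p,R=state(); print(p,(p-O)@np.c_[CX,CY,[0,0,1]]); G=down(-4.1)
y0=.1462+.006+.011
plan([(case(0,y0+.02,.062),G),(case(0,y0-.10,.062),G,6),(case(0,y0-.145,.062),G,6)])
E
```

```text
[0.62956555 0.22486517 0.09878131] [-0.00538556  0.18234678  0.09878131]
0 [0.02, 0.14, 0.92] [-0.02, 0.01, 0.0]
1 [-0.5, 0.0, 0.0] [0.0, 0.0, 0.0]
2 [-0.5, 0.0, 0.0] [0.0, 0.0, 0.0]
3 [-0.5, 0.0, 0.0] [0.0, 0.0, 0.0]
4 [-0.5, 0.0, 0.0] [0.0, 0.0, 0.0]
5 [-0.5, 0.0, 0.0] [0.0, 0.0, 0.0]
6 [-0.5, 0.0, 0.0] [0.0, 0.0, 0.0]
7 [-0.19, 0.0, 0.0] [0.0, 0.0, 0.0]
0 [-0.19, 0.0, 0.0] [0.0, 0.0, 0.0]
1 [-0.19, 0.0, 0.0] [0.0, 0.0, 0.0]
2 [-0.18, 0.0, 0.0] [0.0, 0.0, 0.0]
3 [-0.19, 0.0, 0.0] [0.0, 0.0, 0.0]
4 [-0.18, 0.0, 0.0] [0.0, 0.0, 0.0]
end [0.6233 0.0608 0.062 ]
```

>>> drive_tool --steps '[{"translation": [0.02, 0.14, 0.92], "angular": [0, 0, 0], "gripper": 0}, {"translation": [-0.3, 0, 0], "angular": [0, 0, 0], "gripper": 0}, {"translation": [-0.6, 0, 0], "angular": [0, 0, 0], "gripper": 0}, {"translation": [-0.6, 0, 0], "angular": [0, 0, 0], "gripper": 0}, {"translation": [-0.6, 0, 0], "angular": [0, 0, 0], "gripper": 0}, {"translation": [-0.6, 0, 0], "angular": [0, 0, 0], "gripper": 0}, {"translation": [-0.6, 0, 0], "angular": [0, 0, 0], "gripper": 0}, {"translation": [-0.2, 0, 0], "angular": [0, 0, 0], "gripper": 0}]'

```text
t: 11.2
tool_pos: [0.627, 0.0842, 0.0651]
tool_rot: [2.3, 2.137, 0.002]
contact_force: [0.7, 2.1, 0.5]
opening: 0.0002
grip_force: 0.9
```

>>> drive_tool --steps '[{"translation": [-0.2, 0, 0], "angular": [0, 0, 0], "gripper": 0}, {"translation": [-0.2, 0, 0], "angular": [0, 0, 0], "gripper": 0}, {"translation": [0, 0, 0], "angular": [0, 0, 0], "gripper": 0}]'

```text
t: 11.58
tool_pos: [0.6249, 0.0699, 0.0638]
tool_rot: [-2.299, -2.141, 0.002]
contact_force: [-1.0, -0.3, 0.0]
opening: 0.0001
grip_force: 0.0
```

```bash
python3 - <<'E'
from plan import *
p,R=state(); print(p,(p-O)@np.c_[CX,CY,[0,0,1]])
E
```

```text
[0.62486165 0.0698549  0.06380552] [0.00100541 0.0273969  0.06380552]
```

>>> drive_tool --steps '[{"translation": [-0.12, 0, 0], "angular": [0, 0, 0], "gripper": 0}, {"translation": [-0.12, 0, 0], "angular": [0, 0, 0], "gripper": 0}, {"translation": [0, 0, 0], "angular": [0, 0, 0], "gripper": 0}]'

```text
t: 11.95
tool_pos: [0.6242, 0.0604, 0.0638]
tool_rot: [-2.299, -2.141, 0.001]
contact_force: [-0.3, 0.5, 0.1]
opening: -0.0001
grip_force: 0.0
```

>>> drive_tool --steps '[{"translation": [-0.1, 0, 0], "angular": [0, 0, 0], "gripper": 0}, {"translation": [0, 0, 0], "angular": [0, 0, 0], "gripper": 0}]'

```text
t: 12.2
tool_pos: [0.624, 0.057, 0.0639]
tool_rot: [-2.299, -2.14, -0.0]
contact_force: [0.5, 2.8, -1.7]
opening: -0.0001
grip_force: 1.2
```

>>> drive_tool --steps '[{"translation": [-0.08, 0, 0], "angular": [0, 0, 0], "gripper": 0}, {"translation": [0, 0, 0], "angular": [0, 0, 0], "gripper": 0}]'

```text
t: 12.45
tool_pos: [0.624, 0.0569, 0.064]
tool_rot: [-2.296, -2.137, -0.008]
contact_force: [1.1, 12.1, -1.9]
opening: 0.0001
grip_force: 6.2
```

```bash
python3 - <<'E'
from plan import *
G=down(-18.3)
plan([(state()[0]+CY*.004,down(-4.1)),(case(0,.02,.155),down(-4.1)),([.497,-.3362,.12],G),([.497,-.3362,.05],G,3)],vmax=.98)
E
```

```text
0 [0.1, 0.0, 0.0] [0.0, -0.05, 0.0]
1 [0.01, -0.01, -0.76] [0.0, 0.0, 0.0]
2 [0.01, -0.01, -0.76] [0.0, 0.0, 0.0]
3 [0.02, -0.01, -0.76] [0.0, 0.0, 0.0]
4 [-0.92, -0.22, 0.08] [0.0, 0.0, 0.16]
5 [-0.93, -0.2, 0.08] [0.0, 0.0, 0.16]
6 [-0.93, -0.18, 0.08] [0.0, 0.0, 0.16]
7 [-0.94, -0.16, 0.08] [0.0, 0.0, 0.16]
0 [-0.94, -0.14, 0.08] [0.0, 0.0, 0.16]
1 [-0.94, -0.12, 0.08] [0.0, 0.0, 0.16]
2 [-0.95, -0.09, 0.08] [0.0, 0.0, 0.16]
3 [-0.95, -0.07, 0.08] [0.0, 0.0, 0.16]
4 [-0.95, -0.05, 0.08] [0.0, 0.0, 0.16]
5 [-0.95, -0.04, 0.08] [0.0, 0.0, 0.17]
6 [-0.95, -0.01, 0.08] [0.0, 0.0, 0.16]
7 [0.0, 0.0, 0.58] [0.0, 0.0, 0.0]
0 [0.0, 0.0, 0.59] [0.0, 0.0, 0.0]
1 [0.0, 0.0, 0.58] [0.0, 0.0, 0.0]
end [ 0.497  -0.3361  0.0501]
```

>>> drive_tool --steps '[{"translation": [0.15, 0, 0], "angular": [0, 0, 0], "gripper": 0}, {"translation": [0.01, -0.01, -0.76], "angular": [0, 0, 0], "gripper": 0}, {"translation": [0.01, -0.01, -0.76], "angular": [0, 0, 0], "gripper": 0}, {"translation": [0.02, -0.01, -0.76], "angular": [0, 0, 0], "gripper": 0}, {"translation": [-0.92, -0.22, 0], "angular": [0, 0, 0.16], "gripper": 0.2}, {"translation": [-0.93, -0.2, 0], "angular": [0, 0, 0.16], "gripper": 0.2}, {"translation": [-0.93, -0.18, 0], "angular": [0, 0, 0.16], "gripper": 0.4}, {"translation": [-0.94, -0.16, 0.08], "angular": [0, 0, 0.16], "gripper": 0.6}]'

```text
t: 13.45
tool_pos: [0.5773, -0.0854, 0.1528]
tool_rot: [2.392, 2.034, -0.001]
contact_force: [-0.3, -0.4, -0.1]
opening: 0.0506
grip_force: 0.0
```

>>> drive_tool --steps '[{"translation": [-0.94, -0.14, 0.08], "angular": [0, 0, 0.16], "gripper": 0.6}, {"translation": [-0.94, -0.12, 0.08], "angular": [0, 0, 0.16], "gripper": 0.6}, {"translation": [-0.95, -0.09, 0.08], "angular": [0, 0, 0.16], "gripper": 0.6}, {"translation": [-0.95, -0.07, 0.08], "angular": [0, 0, 0.16], "gripper": 0.6}, {"translation": [-0.95, -0.05, 0.08], "angular": [0, 0, 0.16], "gripper": 0.6}, {"translation": [-0.95, -0.04, 0.08], "angular": [0, 0, 0.17], "gripper": 0.6}, {"translation": [-0.95, -0.01, 0.08], "angular": [0, 0, 0.16], "gripper": 0.6}, {"translation": [0, 0, 0], "angular": [0, 0, 0], "gripper": 0.6}]'

```text
t: 14.45
tool_pos: [0.496, -0.3399, 0.1297]
tool_rot: [2.549, 1.836, -0.002]
contact_force: [0.7, 0.3, 0.0]
opening: 0.0511
grip_force: 0.0
```

```bash
python3 - <<'E'
from plan import *
for n in ("scene","top"):
    im=grab(n,n+"3.npz"); C=cloud(im).reshape(-1,3); L=(C-O)@np.c_[CX,CY,[0,0,1]]
    k=(abs(L[:,0]+.02)<.06)&(abs(L[:,1]-.0)<.07)&(L[:,2]>.067)&(L[:,2]<.1)
    print(n,"rib",k.sum(),L[k].mean(0) if k.sum() else '')
    # pin: points near the slanted pin-top plane
    z=np.array([-.5,0,.866]); x=np.array([.866,0,.5])
    g=(abs(L[:,0])<.08)&(abs(L[:,1]+.09)<.025)&(L[:,2]>.07)&(L[:,2]<.12); s=L[g]@z
    h,e=np.histogram(s,np.arange(.05,.14,.003)); print(list(zip(e.round(3),h)))
    t=np.percentile(s,97); q=L[g][s>t-.008]; u=np.c_[q@x,q[:,1],q@z]; print(len(q),q.mean(0),rect(u),np.median(u[:,2]))
plan([([.497,-.3362,.0213],down(-18.3),4)])
E
```

```text
scene rib 107 [-0.00403883 -0.00996189  0.07722012]
[(np.float64(0.05), np.int64(1)), (np.float64(0.053), np.int64(2)), (np.float64(0.056), np.int64(0)), (np.float64(0.059), np.int64(3)), (np.float64(0.062), np.int64(4)), (np.float64(0.065), np.int64(14)), (np.float64(0.068), np.int64(32)), (np.float64(0.071), np.int64(34)), (np.float64(0.074), np.int64(28)), (np.float64(0.077), np.int64(8)), (np.float64(0.08), np.int64(3)), (np.float64(0.083), np.int64(2)), (np.float64(0.086), np.int64(1)), (np.float64(0.089), np.int64(5)), (np.float64(0.092), np.int64(8)), (np.float64(0.095), np.int64(22)), (np.float64(0.098), np.int64(11)), (np.float64(0.101), np.int64(4)), (np.float64(0.104), np.int64(0)), (np.float64(0.107), np.int64(0)), (np.float64(0.11), np.int64(0)), (np.float64(0.113), np.int64(0)), (np.float64(0.116), np.int64(0)), (np.float64(0.119), np.int64(0)), (np.float64(0.122), np.int64(0)), (np.float64(0.125), np.int64(0)), (np.float64(0.128), np.int64(0)), (np.float64(0.131), np.int64(0)), (np.float64(0.134), np.int64(0)), (np.float64(0.137), np.int64(0))]
45 [-0.02412343 -0.09118
[... 852 characters left out ...]
0.107), np.int64(0)), (np.float64(0.11), np.int64(0)), (np.float64(0.113), np.int64(0)), (np.float64(0.116), np.int64(0)), (np.float64(0.119), np.int64(0)), (np.float64(0.122), np.int64(0)), (np.float64(0.125), np.int64(0)), (np.float64(0.128), np.int64(0)), (np.float64(0.131), np.int64(0)), (np.float64(0.134), np.int64(0)), (np.float64(0.137), np.int64(0))]
64 [-0.02265272 -0.09132436  0.09933611] ((29.446456909179688, -91.46955108642578), (22.5517635345459, 21.330385208129883), 2.4677140712738037) 0.09771589037461714
0 [0.01, 0.0, 0.68] [0.0, 0.0, 0.0]
1 [0.01, 0.0, 0.68] [0.0, 0.0, 0.0]
2 [0.01, 0.0, 0.68] [0.0, 0.0, 0.0]
3 [0.01, -0.01, 0.67] [0.0, 0.0, 0.0]
end [ 0.497  -0.3361  0.0214]
```

>>> drive_tool --steps '[{"translation": [0.01, 0, 0.68], "angular": [0, 0, 0], "gripper": 0.6}, {"translation": [0.01, 0, 0.68], "angular": [0, 0, 0], "gripper": 0.6}, {"translation": [0.01, 0, 0.68], "angular": [0, 0, 0], "gripper": 0.6}, {"translation": [0.01, -0.01, 0.67], "angular": [0, 0, 0], "gripper": 0.6}, {"translation": [0, 0, 0], "angular": [0, 0, 0], "gripper": 0.6}, {"translation": [0, 0, 0], "angular": [0, 0, 0], "gripper": 0.6}]'

```text
t: 15.3
tool_pos: [0.4982, -0.3357, 0.0225]
tool_rot: [2.543, 1.841, 0.0]
contact_force: [0.8, -0.0, -0.4]
opening: 0.0511
grip_force: 0.0
```

>>> drive_tool --steps '[{"translation": [0, 0, 0], "angular": [0, 0, 0], "gripper": 0.2}, {"translation": [0, 0, 0], "angular": [0, 0, 0], "gripper": 0.1}, {"translation": [0, 0, 0], "angular": [0, 0, 0], "gripper": 0}, {"translation": [0, 0, 0], "angular": [0, 0, 0], "gripper": 0}]' --force 110

```text
t: 15.8
tool_pos: [0.4981, -0.3364, 0.0227]
tool_rot: [2.544, 1.84, 0.001]
contact_force: [-0.9, 0.2, 5.3]
opening: 0.014
grip_force: 107.5
```

```bash
cat > m.py <<'E'
from plan import *
pg=np.array([.4981,-.3364,.0227]); Rg=Ro.from_rotvec([2.544,1.84,.001]).as_matrix()
seat=np.array([.5115,-.2925,.006]); t=np.radians(-18.3); Rm=Ro.from_euler("z",t).as_matrix()
W=np.c_[CX,CY,[0,0,1]]; Rs=W@Ro.from_euler("y",-30,degrees=True).as_matrix()
pin=O+W@np.array([-.0237,-.0915,.0985])
Ts=Rs@Rm.T@Rg
def strike(d,x=0,y=0): return pin+Rs@np.array([x,y,d])+Rs@Rm.T@(pg-seat)
E
python3 - <<'E'
from m import *
print(Rs.round(3).tolist(),pin)
plan([(pg+[0,0,.11],Rg),(strike(.05),Ts)],vmax=.98)
E
```

```text
[[0.864, 0.071, -0.499], [-0.062, 0.997, 0.036], [0.5, 0.0, 0.866]] [ 0.59171864 -0.04697134  0.0985    ]
0 [0.0, 0.0, -0.92] [0.0, 0.0, 0.0]
1 [0.0, 0.0, -0.91] [0.0, 0.0, 0.0]
2 [0.0, 0.01, -0.92] [0.0, 0.0, 0.0]
3 [0.9, -0.08, -0.09] [-0.53, 0.07, -0.25]
4 [0.9, -0.04, -0.08] [-0.53, 0.07, -0.25]
5 [0.9, 0.0, -0.07] [-0.53, 0.06, -0.25]
6 [0.9, 0.03, -0.07] [-0.54, 0.07, -0.25]
7 [0.91, 0.07, -0.05] [-0.53, 0.06, -0.24]
0 [0.9, 0.1, -0.04] [-0.54, 0.07, -0.25]
1 [0.9, 0.14, -0.03] [-0.53, 0.06, -0.24]
end [ 0.5561 -0.0903  0.157 ]
```

>>> drive_tool --steps '[{"translation": [0, 0, -0.3], "angular": [0, 0, 0], "gripper": 0}, {"translation": [0, 0, -0.7], "angular": [0, 0, 0], "gripper": 0}, {"translation": [0, 0, -0.87], "angular": [0, 0, 0], "gripper": 0}, {"translation": [0, 0, -0.87], "angular": [0, 0, 0], "gripper": 0}, {"translation": [0.9, -0.08, -0.09], "angular": [-0.53, 0.07, -0.25], "gripper": 0}, {"translation": [0.9, -0.04, -0.08], "angular": [-0.53, 0.07, -0.25], "gripper": 0}, {"translation": [0.9, 0, -0.07], "angular": [-0.53, 0.06, -0.25], "gripper": 0}, {"translation": [0.9, 0.03, -0.07], "angular": [-0.54, 0.07, -0.25], "gripper": 0}]'

```text
t: 16.8
tool_pos: [0.5299, -0.1942, 0.1445]
tool_rot: [2.229, 1.866, 0.301]
contact_force: [0.8, -0.2, -1.8]
opening: 0.0144
grip_force: 107.6
```

>>> drive_tool --steps '[{"translation": [0.91, 0.07, -0.05], "angular": [-0.53, 0.06, -0.24], "gripper": 0}, {"translation": [0.9, 0.1, -0.04], "angular": [-0.54, 0.07, -0.25], "gripper": 0}, {"translation": [0.9, 0.14, -0.03], "angular": [-0.53, 0.06, -0.24], "gripper": 0}, {"translation": [0, 0, 0], "angular": [0, 0, 0], "gripper": 0}, {"translation": [0, 0, 0], "angular": [0, 0, 0], "gripper": 0}]'

```text
t: 17.42
tool_pos: [0.5549, -0.0899, 0.1552]
tool_rot: [1.988, 1.851, 0.495]
contact_force: [0.5, -0.9, -0.4]
opening: 0.014
grip_force: 107.6
```

```bash
python3 - <<'E'
from m import *
p,R=state(); print("pos err in strike axes",Rs.T@(p-strike(.05)),"rot err deg",np.degrees(Ro.from_matrix(Ts.T@R).as_rotvec()))
for n in ("scene","top"):
    im=grab(n,n+"4.npz"); C=cloud(im).reshape(-1,3); L=(C-pin)@Rs
    k=(abs(L[:,0])<.03)&(abs(L[:,1]-.005)<.025)&(L[:,2]>.04)&(L[:,2]<.14)
    print(n,k.sum(),np.percentile(L[k],[3,50,97],axis=0).round(4).tolist())
    if n=="scene": cv2.imwrite("pics/s4.png",cv2.resize(im["color"][170:290,150:330,::-1],None,fx=3,fy=3,interpolation=cv2.INTER_CUBIC))
E
```

```text
pos err in strike axes [-0.00185168  0.00047499 -0.00073398] rot err deg [0.16010048 0.01740177 0.04693527]
scene 314 [[-0.0172, -0.0137, 0.0534], [-0.007, 0.0085, 0.0988], [0.0115, 0.0167, 0.1204]]
top 273 [[-0.0128, -0.0176, 0.0563], [0.0087, -0.0017, 0.1146], [0.0171, 0.0146, 0.1207]]
```

View pics/s4.png

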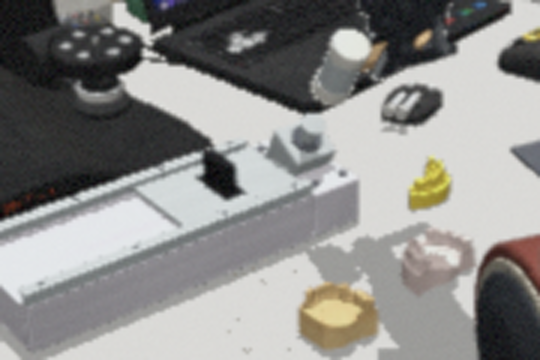

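The mallet head hangs square over the pin: head at (343,65), pin at (305,135). The cover is flush against the lock block. Now the tap.

>>> drive_tool --steps '[{"translation": [0, 0.04, 0.25], "angular": [0, 0, 0], "gripper": 0}, {"translation": [0, 0, 1], "angular": [0, 0, 0], "gripper": 0}, {"translation": [0, 0, 0.33], "angular": [0, 0, 0], "gripper": 0}, {"translation": [0, 0, -0.6], "angular": [0, 0, 0], "gripper": 0}, {"translation": [0, 0, -0.98], "angular": [0, 0, 0], "gripper": 0}, {"translation": [0, 0, 0], "angular": [0, 0, 0], "gripper": 0}, {"translation": [0, 0, 0], "angular": [0, 0, 0], "gripper": 0}]'

```text
t: 18.4
tool_pos: [0.5563, -0.0898, 0.1552]
tool_rot: [1.989, 1.851, 0.495]
contact_force: [-0.4, -0.6, -2.6]
opening: 0.0141
grip_force: 107.9
```

```bash
python3 - <<'E'
from m import *
p,R=state(); print("pos err",Rs.T@(p-strike(.05)),"rot err deg",np.degrees(Ro.from_matrix(Ts.T@R).as_rotvec()))
for n in ("scene","top"):
    im=grab(n,n+"5.npz"); C=cloud(im).reshape(-1,3); L=(C-pin)@Rs
    k=(abs(L[:,0])<.03)&(abs(L[:,1]-.005)<.025)&(L[:,2]>.04)&(L[:,2]<.14)
    print(n,k.sum(),np.percentile(L[k],[3,50,97],axis=0).round(4).tolist())
    k=(abs(L[:,0])<.02)&(abs(L[:,1])<.02)&(L[:,2]>-.035)&(L[:,2]<.02); print("pin hist",np.histogram(L[k,2],np.arange(-.034,.02,.003))[0], "from -34 by 3mm")
    if n=="scene": cv2.imwrite("pics/s5.png",cv2.resize(im["color"][170:290,150:330,::-1],None,fx=3,fy=3,interpolation=cv2.INTER_CUBIC))
E
```

```text
pos err [-0.00066003  0.00062692 -0.00149125] rot err deg [0.18163647 0.04272786 0.07949941]
scene 309 [[-0.0161, -0.0127, 0.0535], [-0.0058, 0.0082, 0.0985], [0.0137, 0.0166, 0.1189]]
pin hist [ 9 11 32 49 20 18 13  3  1  0  0  0  0  0  0  0  0] from -34 by 3mm
top 276 [[-0.0124, -0.0173, 0.0561], [0.0088, -0.0011, 0.1141], [0.0175, 0.0149, 0.1205]]
pin hist [ 0 29 48 30 22 22 19  5  2  0  0  0  0  0  0  0  0] from -34 by 3mm
```

View pics/s5.png

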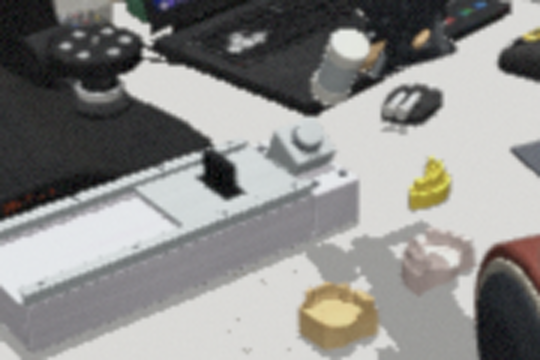

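The pin is now 16 mm lower (head at (306,137), close to its boss), so it is home, and the mallet did not slip in the grip. I'm returning it to the stand.

```bash
python3 - <<'E'
from m import *
plan([(pg+[0,0,.1],Rg)],vmax=.95)
E
```

```text
0 [-0.89, -0.18, 0.03] [0.53, -0.07, 0.25]
1 [-0.9, -0.14, 0.05] [0.53, -0.07, 0.25]
2 [-0.9, -0.11, 0.06] [0.53, -0.07, 0.24]
3 [-0.91, -0.07, 0.08] [0.53, -0.07, 0.25]
4 [-0.91, -0.04, 0.09] [0.52, -0.06, 0.24]
5 [-0.91, 0.0, 0.1] [0.53, -0.07, 0.25]
6 [-0.9, 0.04, 0.11] [0.52, -0.06, 0.24]
end [ 0.4982 -0.3363  0.1227]
```

>>> drive_tool --steps '[{"translation": [-0.89, -0.18, 0.03], "angular": [0.53, -0.07, 0.25], "gripper": 0}, {"translation": [-0.9, -0.14, 0.05], "angular": [0.53, -0.07, 0.25], "gripper": 0}, {"translation": [-0.9, -0.11, 0.06], "angular": [0.53, -0.07, 0.24], "gripper": 0}, {"translation": [-0.91, -0.07, 0.08], "angular": [0.53, -0.07, 0.25], "gripper": 0}, {"translation": [-0.91, -0.04, 0.09], "angular": [0.52, -0.06, 0.24], "gripper": 0}, {"translation": [-0.91, 0, 0.1], "angular": [0.53, -0.07, 0.25], "gripper": 0}, {"translation": [-0.9, 0.04, 0.11], "angular": [0.52, -0.06, 0.24], "gripper": 0}, {"translation": [0, 0, 0], "angular": [0, 0, 0], "gripper": 0}]'

```text
t: 19.5
tool_pos: [0.4987, -0.3383, 0.1225]
tool_rot: [2.546, 1.837, 0.004]
contact_force: [-0.2, 0.5, -2.3]
opening: 0.0141
grip_force: 108.0
```

>>> drive_tool --steps '[{"translation": [0, 0, 0], "angular": [0, 0, 0], "gripper": 0}, {"translation": [0, 0, 0], "angular": [0, 0, 0], "gripper": 0}]'

```text
t: 19.75
tool_pos: [0.4989, -0.3354, 0.1244]
tool_rot: [2.541, 1.84, 0.006]
contact_force: [0.4, 0.4, -1.2]
opening: 0.0141
grip_force: 108.0
```

```bash
python3 - <<'E'
from m import *
p,R=state(); print(p-pg,np.degrees(Ro.from_matrix(Rg.T@R).as_rotvec()))
plan([(pg+[0,0,.012],Rg,4),(pg+[0,0,.002],Rg,3)])
E
```

```text
[0.00077484 0.0009896  0.10170205] [-0.20282981  0.06050745 -0.07670507]
0 [-0.01, -0.01, 0.56] [0.01, 0.0, 0.0]
1 [-0.01, 0.0, 0.56] [0.01, 0.0, 0.0]
2 [-0.01, 0.0, 0.56] [0.0, 0.0, 0.0]
3 [0.0, -0.01, 0.56] [0.01, -0.01, 0.01]
4 [0.0, 0.0, 0.08] [0.0, 0.0, 0.0]
5 [0.0, 0.0, 0.09] [0.0, 0.0, 0.0]
6 [0.0, 0.0, 0.08] [0.0, 0.0, 0.0]
end [ 0.4981 -0.3364  0.0248]
```

>>> drive_tool --steps '[{"translation": [-0.01, -0.01, 0.56], "angular": [0.01, 0, 0], "gripper": 0}, {"translation": [-0.01, 0, 0.56], "angular": [0.01, 0, 0], "gripper": 0}, {"translation": [-0.01, 0, 0.56], "angular": [0.01, 0, 0], "gripper": 0}, {"translation": [0, -0.01, 0.56], "angular": [0, 0, 0.01], "gripper": 0}, {"translation": [0, 0, 0.08], "angular": [0, 0, 0], "gripper": 0}, {"translation": [0, 0, 0.09], "angular": [0, 0, 0], "gripper": 0}, {"translation": [0, 0, 0.08], "angular": [0, 0, 0], "gripper": 0}, {"translation": [0, 0, 0], "angular": [0, 0, 0], "gripper": 0}]'

```text
t: 20.75
tool_pos: [0.4984, -0.3378, 0.0258]
tool_rot: [2.545, 1.838, 0.002]
contact_force: [0.4, 0.1, -1.7]
opening: 0.0139
grip_force: 107.9
```

>>> drive_tool --steps '[{"translation": [0, 0, 0.04], "angular": [0, 0, 0], "gripper": 0}, {"translation": [0, 0, 0], "angular": [0, 0, 0], "gripper": 0}, {"translation": [0, 0, 0], "angular": [0, 0, 0], "gripper": 0}]'

```text
t: 21.12
tool_pos: [0.4982, -0.3376, 0.0239]
tool_rot: [2.545, 1.839, 0.001]
contact_force: [0.6, -0.6, -2.0]
opening: 0.014
grip_force: 107.9
```

>>> drive_tool --steps '[{"translation": [0.03, 0, 0.03], "angular": [0, 0, 0], "gripper": 0}, {"translation": [0, 0, 0], "angular": [0, 0, 0], "gripper": 0}, {"translation": [0, 0, 0], "angular": [0, 0, 0], "gripper": 0}]'

```text
t: 21.5
tool_pos: [0.4987, -0.3368, 0.023]
tool_rot: [2.545, 1.838, 0.001]
contact_force: [-1.5, -1.0, 1.4]
opening: 0.0139
grip_force: 108.5
```

>>> drive_tool --steps '[{"translation": [0, 0, 0.02], "angular": [0, 0, 0], "gripper": 0}, {"translation": [0, 0, 0], "angular": [0, 0, 0], "gripper": 0}, {"translation": [0, 0, 0], "angular": [0, 0, 0], "gripper": 0}]'

```text
t: 21.88
tool_pos: [0.4987, -0.3369, 0.0228]
tool_rot: [2.545, 1.839, 0.001]
contact_force: [-3.4, 0.1, 6.0]
opening: 0.0139
grip_force: 109.2
```

Seated. I release gently, then lift clear and away.

>>> drive_tool --steps '[{"translation": [0, 0, -0.01], "angular": [0, 0, 0], "gripper": 0.25}, {"translation": [0, 0, 0], "angular": [0, 0, 0], "gripper": 0.5}, {"translation": [0, 0, 0], "angular": [0, 0, 0], "gripper": 0.6}, {"translation": [0, 0, 0], "angular": [0, 0, 0], "gripper": 0.6}, {"translation": [0, 0, -0.4], "angular": [0, 0, 0], "gripper": 0.6}, {"translation": [0, 0, -0.9], "angular": [0, 0, 0], "gripper": 0.6}, {"translation": [0, 0, -0.9], "angular": [0, 0, 0], "gripper": 0.6}, {"translation": [0, 0, -0.9], "angular": [0, 0, 0], "gripper": 0.6}]'

```text
t: 22.88
tool_pos: [0.4985, -0.3365, 0.1487]
tool_rot: [2.544, 1.838, 0.002]
contact_force: [1.0, 0.6, 0.5]
opening: 0.0513
grip_force: 0.0
```

>>> drive_tool --steps '[{"translation": [-0.6, -0.6, -0.3], "angular": [0, 0, 0], "gripper": 0.6}, {"translation": [-0.6, -0.6, -0.3], "angular": [0, 0, 0], "gripper": 0.6}, {"translation": [-0.6, -0.6, -0.3], "angular": [0, 0, 0], "gripper": 0.6}, {"translation": [-0.6, -0.6, 0], "angular": [0, 0, 0], "gripper": 0.6}, {"translation": [-0.6, -0.6, 0], "angular": [0, 0, 0], "gripper": 0.6}, {"translation": [-0.6, -0.6, 0], "angular": [0, 0, 0], "gripper": 0.6}, {"translation": [0, 0, 0], "angular": [0, 0, 0], "gripper": 0.6}, {"translation": [0, 0, 0], "angular": [0, 0, 0], "gripper": 0.6}]'

```text
t: 23.88
tool_pos: [0.3167, -0.4278, 0.1828]
tool_rot: [2.545, 1.838, 0.002]
contact_force: [-0.3, 0.2, -0.3]
opening: 0.0513
grip_force: 0.0
```

```bash
python3 - <<'E'
from m import *
im=grab("top","top6.npz"); cv2.imwrite("pics/top6.png",cv2.resize(im["color"][115:285,145:410,::-1],None,fx=3,fy=3,interpolation=cv2.INTER_CUBIC))
C=cloud(im).reshape(-1,3); hsv=cv2.cvtColor(im["color"],cv2.COLOR_RGB2HSV).reshape(-1,3)
reg=lambda x0,x1,y0,y1,z0,z1:(C[:,0]>x0)&(C[:,0]<x1)&(C[:,1]>y0)&(C[:,1]<y1)&(C[:,2]>z0)&(C[:,2]<z1)
hd=reg(.4,.6,-.36,-.22,.068,.085); print("headtop",hd.sum(),rect(C[hd]),np.median(C[hd,2]))
h=reg(.4,.6,-.45,-.22,.035,.075)&(hsv[:,1]>70)&(hsv[:,0]<30); print("handle",h.sum(),C[h].mean(0),rect(C[h]))
L=(C-O)@W; k=(abs(L[:,0])<.04)&(abs(L[:,1])<.05)&(L[:,2]>.067)&(L[:,2]<.1); print("rib",L[k].mean(0))
print(state()[0])
E
```

```text
headtop 136 ((512.4367065429688, -293.30706787109375), (31.544410705566406, 34.542545318603516), 44.021785736083984) 0.07474490836263628
handle 214 [ 0.49042221 -0.35508809  0.04811442] ((491.7024230957031, -354.33953857421875), (90.58282470703125, 16.45775604248047), 71.2118148803711)
rib [-0.00151343 -0.00219851  0.08263739]
[ 0.31697642 -0.42759239  0.18256719]
```

View pics/top6.png

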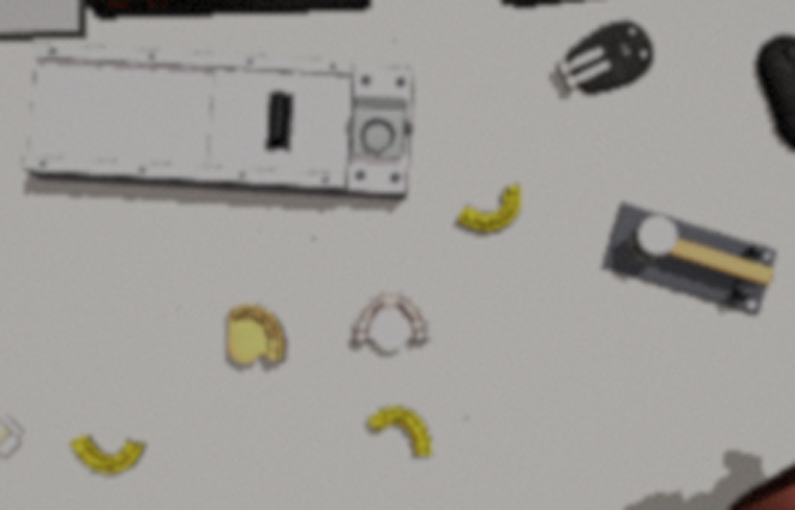

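The picture shows the cover shut against the lock block (rib at (280,120)), the pin down at (378,135), and the mallet back on its stand (head at (657,235), handle in the fork at (770,272)). The other objects are where they were.

```bash
python3 -c "
from station import ctrl
print(ctrl.finish_job())"
```

```text
the job is handed in; nothing more can be done
None
```

The job is handed in at about 24 s: the model is in the case with the cover shut, the lock pin is home after one tap, the mallet is back on its stand with its handle in the fork, and the bystanders in the final view are where they were.

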